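# Hold a spread retaining ring at the groove of a drive hub's axle

## Task

The carousel drive hub is being put back together and its retaining ring comes next. Take the ring pliers, whose tips already sit in the ring's eyes, by the red handles, squeeze them to their stop so that the ring spreads, lift pliers and ring out of the stand and slide the ring down over the end of the axle stub until it lies flat and level with the groove, on the brass sleeve or just above it. Do not let it snap in yet: finish while still holding the pliers squeezed and the ring spread there, so that I can check the seat, and leave the other things on the bench alone.

Things in the scene. Friction and masses are not known exactly. Their poses are not given: they have to be found in the camera images.
- pliers: Ring pliers, steel with red handles, 150 g, upright in the stand, tips down. Origin at the centre of the round joint (28 mm diameter, 16 mm thick, its bolt reaching to x = 24 mm); z up the pliers, y across the two handles; the ring lies on the -x side. This body is the +y lever. The levers do not cross: squeezing the handles spreads the tips. A spread ring clings to the tips; let open, it drops.
- handles (a point): Point midway between the handles, 70 mm above the joint, the height to grip, across y. Relaxed, the handles' outer faces are 47 mm apart 45 mm above the joint, widening to 65 mm at their ends 86 mm above it; squeezed to the stop they are parallel, 26 mm apart. Grips are 14 mm thick. Spring and ring take about 20 N at the handles; grip with 50 N or more.
- tips (a point): Point midway between the tips of the pliers, 55 mm below the joint, at the ring's level in the stand. The tips are 3.6 mm pins, 20 mm apart relaxed, about 42 mm squeezed; spreading, they rise 3 mm towards the joint. They reach 7 mm below this point.
- pliers_lever (a joint): Angle between the two levers of the pliers: 0 relaxed (sprung), 0.418 rad when the handles are squeezed to the stop screw.
- ring: Dark steel retaining ring (circlip), 4 mm thick, 35 mm inside and 45 mm outside diameter relaxed, 18 g, with two eyed lugs beside its gap. Origin at its centre, half thickness; +x points to the gap and pliers, z is its axis. It lies on the stand's ledge, centre 22 mm above the bench, 25 mm to the -x side of the pliers, a tip of the pliers in each eye. It springs shut.
- ring_opening (a point): Point fixed in the ring's body, 3.4 mm from its origin towards the gap, at half thickness: the middle of the opening once spread (then about 39 mm wide). It must come onto the axle's axis. On the squeezed pliers it lies about 21.6 mm to the -x side of the pliers' joint and tips.
- eye_l (a point): Centre of the eye (6 mm hole) in the ring's lug on the ring's +y side.
- eye_r (a point): Centre of the eye in the ring's lug on the ring's -y side. The eyes are 20 mm apart when the ring is relaxed, about 40 mm when fully spread.
- hub: Carousel drive hub, fixed on the bench: square aluminium flange 96 x 96 x 14 mm with four bolts, round bearing housing 76 mm in diameter up to 30 mm height, brass spacer sleeve 44 mm in diameter up to 46 mm, and a vertical steel axle stub. Origin on the axle's axis at the bench top, z up.
- groove (a point): Middle of the groove in the axle, 49.5 mm above the bench: 32 mm in diameter, 7 mm wide (46 to 53 mm height), directly above the brass sleeve. A ring resting on the sleeve has its centre 48 mm above the bench.
- axle_end (a point): Centre of the axle's upper end, 65 mm above the bench. Above the groove the axle is 36 mm in diameter, with a 4 mm chamfer at its end.
- stand: Blue stand, fixed on the bench: base 94 x 76 x 10 mm, a round ledge for the ring and a post 91 mm high, 38 mm wide, in whose open-topped slot the pliers hang by the bolt of their joint, 77 mm above the bench. Pliers and ring lift straight up out of it (clear after 40 mm, also when spread). Origin on the bench below the joint of the pliers; axes as those of the pliers, the post on the +x side.
- spanner: Steel open-end spanner 164 x 28 x 5 mm lying on the bench; leave alone.
- petri_a: Closed petri dish, 94 mm across, 15 mm high; leave alone.
- screwdriver_small: Small red screwdriver 124 x 18 mm lying on the bench; leave alone.
- tape_roll: Roll of label tape 69 mm across, 19 mm high; leave alone.
- vial_2: White vial with a blue cap, 28 mm across, 52 mm high; leave alone.

How it is judged (in metres and radians):
On the way, in this order (a step that is already met when the one before it is completed fails the run):
1. the ring is spread on the pliers and lifted out of the stand (height (world z) of ring above 0.055 m and distance between eye_l and eye_r above 0.034 m and contact force between the fingers and pliers above 3 N), for 0.2 s.
2. the spread ring is above the end of the axle (horizontal distance between ring_opening and axle_end below 0.008 m and height (world z) of ring above 0.064 m and distance between eye_l and eye_r above 0.034 m).
At the end, for the whole second after the job is handed in: The fingers hold the pliers squeezed (lever over 0.33 rad, grip over 3 N); the ring, at rest round the axle: opening's middle within 5 mm of the axis, centre 45.5 to 52 mm above the bench (level with the groove), tilt under 0.14 rad, eyes over 34 mm apart (horizontal distance between ring_opening and groove below 0.005 m and height (world z) of ring between 0.0455 and 0.052 m and angle between ring's own z axis and vertical below 0.14 rad and distance between eye_l and eye_r above 0.034 m and value of joint pliers_lever above 0.33 rad and contact force between the fingers and pliers above 3 N and linear speed of ring below 0.02 m/s); the arm keeps its last pose, push and grip.
It fails at once if another thing on the bench is disturbed (moved more than 20 mm) (distance of any of spanner, petri_a, screwdriver_small, tape_roll, vial_2 from where it was at the start of the episode above 0.02 m).
It fails at once if the ring closes on the axle (eyes under 30 mm apart while it is round the axle) (horizontal distance between ring_opening and groove below 0.012 m and height (world z) of ring below 0.062 m and distance between eye_l and eye_r below 0.03 m).
It also fails if it takes over 45 s, if anything falls off the work surface, if the arm or the gripper's body presses on something with over 40 N, if the wrist force passes 120 N, or if a joint passes its speed limit or range.

## Robot

A 6-joint arm with a two-finger parallel gripper is mounted at the origin on a cart in front of the work surface, level with it; the furniture and walls round the work are solid. World frame = base frame: x ahead of the robot, y to its left, z up, the work surface at z = 0. Lengths are in mm, angles in degrees, forces in N, time in s.
With the tool pointing down it reaches from about 300 to 850 mm from the base axis. Payload 4.2 kg.
Tool frame: the origin (TCP) lies midway between the tips of the shut fingers; the grasp point (between the pads) lies env.hold_point_z behind it (env.hold_point_z is the distance from the TCP to the grasp point, in mm); z points along the fingers, y is the line along which they close (so a half turn about z gives the same grasp; the last joint's range is limited). The gripper opens to 91 mm and grips with 3 to 60 N. Pads are 32 mm wide; open, the fingers measure 118 mm over their backs; the gripper's body (76 mm by 178 mm) begins 60 mm behind the grasp point.
Start: joints at [69.729, 18.312, 89.639, -0, 72.044, -1.146], TCP at [188.393, 543.278, 213.976] pointing down, gripper open.
Joint ranges: [-177.97, 177.97], [-48.28, 115.42], [12.27, 149.76], [-77.06, 257.06], [2.81, 150.46], [-146.56, 146.56]. Speed limits (degrees/s): [147.25, 147.25, 180, 180, 180, 180].

## Interface

Orientations are given as [roll, pitch, yaw] about the fixed x, y, z axes, in that order (R = Rz(yaw) Ry(pitch) Rx(roll)).
In Python, from workcell import env, viewer, spotter gives the robot as it stands.
- The arm moves only by the tool apply_moves, never from a script. Its arguments are lists of equal length, an entry for each row: "delta_pos": the shift along the world's x, y, z normalised to -1 to 1, where 1 is 120 mm, a list of three; "rot": the turn, a rotation vector about the world's x, y, z normalised to -1 to 1, where 1 is 1.5 rad, a list of three; "hand": the opening, from 0 (shut) to 1 (fully open). A call has 1 to 10 rows; each row is the pose to reach, as a shift and turn from the pose commanded when the call began; what a row does not reach only later rows make up. A row lasts 1/12 s, in which the tool goes at most 41.7 mm and 7.16 degrees, less where a joint would pass 70% of its speed; a pose out of reach is approached as far as the arm can. A call with a number of a shift or a turn outside -1 to 1 is refused whole. A call with a gripper value outside its range is refused whole. The fingers move at their own pace and stop on an object; "newtons" is the grip in N (left out, the last holds). Time passes only in rows, so rows that repeat a pose let the fingers close. It gives the time, the measured TCP pose, the force, the opening and the grip force at its end, in the units of the state.
- env.state(): the state, without advancing time (a new reading comes with each control period).
- viewer.grab_frame(name): name is "scene" or "side" or "wrist"; returns a dict with "pixels" (384x512x3 uint8, red, green, blue), "camera_matrix" (3x3 intrinsics, pixels), "k1" (the pictures are not rectified: a ray, as slopes to the right and down, at radius r is drawn at 1 + k1 r^2 times it, then the intrinsics apply), "R" (3x3) and "t" (3): a world point X has camera coordinates R X + t; the wrist camera has in their place "mount" (4x4, takes a point from camera to tool coordinates, whose origin is the TCP and whose axes are the flange's). Camera axes: x right, y down, z forward; pixel columns grow to the right and rows downward; lengths in mm; the calibration is good to about 2 mm. A picture is of the moment at which its call begins: read the wrist's pose just before it. There is no depth.
- env.job_done(): hands the job in; it is judged then, once.
Trained networks look in a picture, given as the dict that the camera call returned (one of the last four; its "shot" number tells which), for a name from the list of things; names that differ only in an ending like _2 or _b are one class to them, and where a whole thing is asked for, a point or a joint stands for the part that bears it (a point fixed in the world has none). Each returns a list of dicts, best first, with "score" (0 to 1); they miss things now and then, are a little off and sometimes report something else, mostly with a low value. They report only what shows in the picture. A call takes as long as a camera call.
- spotter.trace(picture, query): "mask" (384x512 bool, what is visible of it) and "box" ([centre column, centre row, width, height] in pixels, round what is visible of it).
- spotter.landmark_of(picture, query): "position" ([column, row] in pixels: a listed point, or the origin of a listed thing).
The state is a dict: "time_s": time; "qpos": joint angles; "qvel": joint speeds; "effort": joint torques, N m; "ee_pos": TCP position; "ee_rot": TCP orientation; "force": force on the tool from outside, world axes, zero at the start; "torque": the same for the moment, N m; "gripper_width": finger opening in mm; "gripper_force": force on a finger pad.
Only numpy, scipy, OpenCV 4.12 (cv2) and the standard library are available. Lean on these libraries where they do the work, as an engineer would, in place of code of your own. Each camera call takes 0.05 s, during which the arm holds its last target. There are 200 camera calls.

## Working session

There is one attempt and no reset: what is moved stays moved. The work goes in short steps, Python scripts to look and compute and a tool call to move; the robot and the scene stay as the last step left them, time stands still between calls to the robot, and variables do not carry over. Pictures are saved under pics/ and viewed, at most 10 in all, crops included, and the job is handed in when it is done.

Besides the shell and the picture viewer there is one more tool, called after "Request:" as a command line: name --argument value ..., lists and objects as JSON in quotes. apply_moves: Moves the arm, as the interface text tells. Its arguments: {"type":"object","properties":{"delta_pos":{"type":"array"},"rot":{"type":"array"},"hand":{"type":"array"},"newtons":{"type":"number"}},"required":["delta_pos","rot","hand"]}

```bash
ls; mkdir -p pics; cat > h.py <<'E'
import numpy as np, cv2
from workcell import env, viewer, spotter
from scipy.spatial.transform import Rotation as Ro
def pose():
    s=env.state(); T=np.eye(4); T[:3,:3]=Ro.from_euler('xyz',s['ee_rot'],degrees=True).as_matrix(); T[:3,3]=s['ee_pos']; return T
def grab(n):
    T=pose(); f=viewer.grab_frame(n)
    if 'mount' in f:
        W=np.linalg.inv(T@np.array(f['mount'])); f['RR'],f['tt']=W[:3,:3],W[:3,3]
    else: f['RR'],f['tt']=np.array(f['R']),np.array(f['t'])
    return f
def ray(f,px):
    K=np.array(f['camera_matrix']); d=np.linalg.inv(K)@[px[0],px[1],1]; p=d[:2]; u=p.copy()
    for _ in range(20): u=p/(1+f['k1']*(u@u))
    w=f['RR'].T@np.array([*u,1]); return -f['RR'].T@f['tt'], w/np.linalg.norm(w)
def onz(f,px,z):
    c,w=ray(f,px); return c+w*(z-c[2])/w[2]
def proj(f,X):
    c=f['RR']@np.array(X)+f['tt']; u=c[:2]/c[2]; u=u*(1+f['k1']*(u@u)); K=np.array(f['camera_matrix']); return (K@[*u,1])[:2]
def tri(obs):
    A=np.zeros((3,3));b=np.zeros(3)
    for f,px in obs:
        c,w=ray(f,px);P=np.eye(3)-np.outer(w,w);A+=P;b+=P@c
    return np.linalg.solve(A,b)
def save(f,n): cv2.imwrite('pics/'+n,f['pixels'][:,:,::-1])
E
python3 - <<'E'
from h import *
print(env.hold_point_z, env.state())
np.set_printoptions(precision=1,suppress=True)
F={n:grab(n) for n in('scene','side','wrist')}
Z=dict(pliers=77,handles=147,tips=22,ring=22,eye_l=22,eye_r=22,groove=49.5,axle_end=65,hub=0,stand=0,spanner=2,petri_a=7,screwdriver_small=9,tape_roll=9,vial_2=26)
for q,z in Z.items():
    for n,f in F.items():
        for r in spotter.landmark_of(f,q)[:2]: print(q,n,round(r['score'],2),np.array(r['position']),onz(f,r['position'],z))
im=np.hstack([cv2.resize(F[n]['pixels'],(400,300)) for n in('scene','side')])
cv2.imwrite('pics/a.png',im[:,:,::-1]); save(F['wrist'],'w.png')
E
```

```text
pics
18.8 {'time_s': 0.0, 'qpos': array([ 6.97295237e+01,  1.83508538e+01,  8.97064336e+01, -1.45490303e-03,
        7.20442613e+01, -1.14355758e+00]), 'qvel': array([ 0.0228809 , -0.02859516, -0.01941739, -0.03805526,  0.02211803,
        0.00814181]), 'effort': array([-7.74709515e-04, -4.12477005e+01, -2.31962746e+01,  7.27907801e-02,
        4.57975524e-02, -1.45345612e-04]), 'ee_pos': array([188.21330927, 542.78375885, 213.12799483]), 'ee_rot': array([-1.79898444e+02, -6.43689360e-04,  1.60873530e+02]), 'force': array([-0.18453451, -0.15304739,  0.4504217 ]), 'torque': array([-0.0182616 , -0.01267664,  0.03409795]), 'gripper_force': 0.0, 'gripper_width': 91.25488243627912}
pliers scene 0.67 [271.2 236.9] [476.3 -94.7  77. ]
pliers side 0.74 [243.8 222.6] [ 473.3 -100.7   77. ]
pliers side 0.53 [248.6 240.3] [ 489.6 -176.2   77. ]
handles scene 0.71 [272.  217.6] [484.9 -83.1 147. ]
handles side 0.57 [242.7 200.6] [472.8 -94.6 147. ]
handles side 0.3 [256.4 147.8] [502.  204.8 147. ]
tips scene 0.49 [271.3 247.5] [479.6 -92.8  22. ]
tips side 0.59 [245.2 232.9] [474.  -78.2  22. ]
[... 1224 characters left out ...]
.66 [244.5 220.2] [467.    7.6   2. ]
petri_a scene 0.79 [239.3 232.7] [433.5  24.8   7. ]
petri_a side 0.59 [248.8 237.9] [484.  -82.6   7. ]
petri_a side 0.58 [234.9 214.4] [436.2  30.8   7. ]
screwdriver_small scene 0.6 [173.9 164.1] [400.8 463.3   9. ]
screwdriver_small side 0.44 [234.  148.8] [404.4 456.4   9. ]
screwdriver_small side 0.24 [245.5 237.6] [474.6 -83.6   9. ]
tape_roll scene 0.45 [189.8 152.8] [484.5 494.1   9. ]
tape_roll side 0.61 [236.8 214.9] [442.6  25.5   9. ]
tape_roll side 0.51 [253.1 148.5] [479.2 457.5   9. ]
vial_2 scene 0.45 [190.1 180.5] [404.4 324.1  26. ]
vial_2 side 0.67 [234.6 167.4] [419.2 284.9  26. ]
vial_2 side 0.26 [293.8 261.2] [ 608.  -201.1   26. ]
```

View pics/a.png

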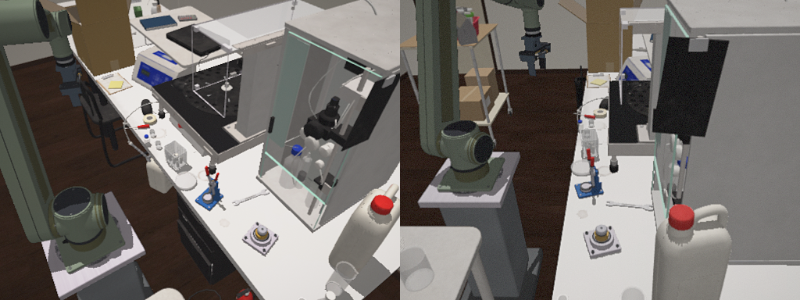

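The scene view shows the stand near (210,190) and the hub near (262,238). The pliers are upright with the ring facing the robot. I'll go up and over.

Request:
apply_moves --delta_pos '[[0.1,-0.3,0.5],[0.2,-0.5,0.9],[0.35,-0.75,1],[0.5,-1,1],[0.5,-1,1]]' --rot '[[0,0,0.05],[0,0,0.1],[0,0,0.16],[0,0,0.22],[0,0,0.22]]' --hand '[1,1,1,1,1]'

```text
time_s: 2.82
ee_pos: [249.9, 421.3, 337.2]
ee_rot: [179.8, 0.2, 179.9]
force: [-0.1, 0.9, -0.4]
gripper_width: 91.0
gripper_force: 0.0
```

Request:
apply_moves --delta_pos '[[0.15,-0.33,0],[0.3,-0.66,0],[0.45,-1,0],[0.45,-1,0]]' --rot '[[0,0,0],[0,0,0],[0,0,0],[0,0,0]]' --hand '[1,1,1,1]'

```text
time_s: 3.15
ee_pos: [303.8, 298.5, 334.5]
ee_rot: [-179.9, 0.1, 179.5]
force: [-0.6, 0.5, 0.3]
gripper_width: 90.9
gripper_force: 0.0
```

Request:
apply_moves --delta_pos '[[0.15,-0.33,0],[0.3,-0.66,0],[0.45,-1,0],[0.45,-1,0]]' --rot '[[0,0,0],[0,0,0],[0,0,0],[0,0,0]]' --hand '[1,1,1,1]'

```text
time_s: 3.48
ee_pos: [358.0, 178.9, 334.2]
ee_rot: [-179.9, 0.1, 179.4]
force: [-0.9, 1.0, 0.4]
gripper_width: 91.1
gripper_force: 0.0
```

Request:
apply_moves --delta_pos '[[0.1,-0.33,0],[0.2,-0.66,0],[0.3,-1,0],[0.3,-1,0]]' --rot '[[0,0,0],[0,0,0],[0,0,0],[0,0,0]]' --hand '[1,1,1,1]'

```text
time_s: 3.82
ee_pos: [393.9, 58.0, 334.0]
ee_rot: [-179.8, 0.1, 179.3]
force: [0.2, 0.2, -0.2]
gripper_width: 90.9
gripper_force: 0.0
```

Request:
apply_moves --delta_pos '[[0,-0.2,0],[0,-0.5,0],[0,-0.8,0],[0,-0.8,0]]' --rot '[[0,0,0],[0,0,0],[0,0,0],[0,0,0]]' --hand '[1,1,1,1]'

```text
time_s: 4.15
ee_pos: [392.5, -36.6, 334.0]
ee_rot: [-179.8, 0.0, 179.4]
force: [0.9, 0.5, 0.7]
gripper_width: 90.8
gripper_force: 0.0
```

```bash
cat > look.py <<'E'
from h import *
import sys
np.set_printoptions(precision=1,suppress=True)
f=grab('wrist'); save(f,sys.argv[1])
print(pose()[:3,3], 'cam',-f['RR'].T@f['tt'],'fwd',f['RR'][2])
Z=dict(pliers=77,handles=147,tips=22,ring=22,ring_opening=22,eye_l=22,groove=49.5,axle_end=65,hub=0,stand=0)
for q,z in Z.items():
    for r in spotter.landmark_of(f,q)[:2]: print(q,round(r['score'],2),np.array(r['position']),onz(f,r['position'],z))
E
python3 look.py w1.png
```

```text
[392.6 -34.  333.9] cam [319.6 -35.5 505. ] fwd [ 0.3 -0.  -1. ]
pliers 0.8 [220.5 214.9] [473.  -92.1  77. ]
handles 0.77 [212.6 235.2] [475.1 -94.  147. ]
tips 0.79 [225.7 207. ] [478.7 -90.1  22. ]
ring 0.61 [221.4 197. ] [461.2 -96.6  22. ]
ring 0.47 [217.5 193.3] [ 454.8 -102.8   22. ]
ring_opening 0.76 [217.3 196.5] [ 460.3 -103.4   22. ]
eye_l 0.6 [228.3 203.3] [472.3 -85.5  22. ]
eye_l 0.4 [223.  206.9] [478.5 -94.6  22. ]
groove 0.73 [ 67.2 237.4] [ 518.8 -343.7   49.5]
groove 0.67 [298.3 176.5] [421.4  26.2  49.5]
axle_end 0.73 [ 60.8 242.2] [ 520.  -344.3   65. ]
hub 0.65 [ 87.3 227.2] [ 521.4 -338.8    0. ]
stand 0.71 [225.  201.3] [475.5 -93.4   0. ]
```

View pics/w1.png

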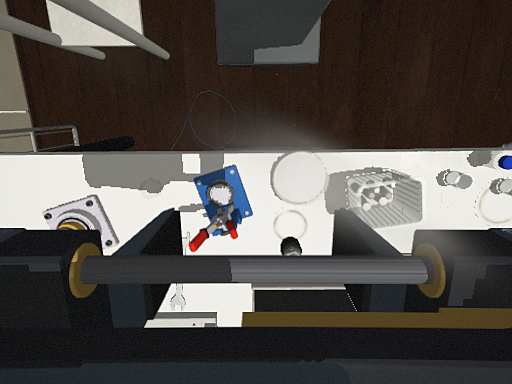

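The picture shows the stand at (222,200), rotated by about 17°, with the handles at (200,241) and (234,232). The hub is at (75,230). Next I'll turn and move above the handles.

Request:
apply_moves --delta_pos '[[0.2,-0.15,0],[0.45,-0.3,0],[0.7,-0.48,-0.2],[0.7,-0.48,-0.5],[0.7,-0.48,-0.75],[0.7,-0.48,-0.9],[0.7,-0.48,-0.9],[0.7,-0.48,-0.9]]' --rot '[[0,0,0.07],[0,0,0.14],[0,0,0.2],[0,0,0.2],[0,0,0.2],[0,0,0.2],[0,0,0.2],[0,0,0.2]]' --hand '[1,1,1,1,1,1,1,1]'

```text
time_s: 5.37
ee_pos: [476.3, -90.1, 225.7]
ee_rot: [179.9, -0.1, -163.0]
force: [1.2, 0.3, 0.6]
gripper_width: 91.4
gripper_force: 0.0
```

```bash
python3 look.py w2.png
```

```text
[477.1 -90.3 227. ] cam [ 406.8 -111.9  396.8] fwd [ 0.2  0.1 -1. ]
pliers 0.92 [253.9 178.3] [477.1 -93.3  77. ]
pliers 0.64 [ 19.9 143.4] [ 512.6 -334.9   77. ]
tips 0.56 [257.4 170.4] [478.1 -88.8  22. ]
tips 0.53 [ 18.7 145.3] [ 533.6 -374.3   22. ]
ring 0.89 [255.3 147.6] [451.6 -99.7  22. ]
ring_opening 0.97 [254.7 154.5] [460.  -97.9  22. ]
eye_l 0.5 [258.5 180.2] [489.8 -83.8  22. ]
eye_l 0.45 [248.9 170.6] [481.5 -98.9  22. ]
groove 0.88 [ 28.1 144.2] [ 520.  -345.4   49.5]
axle_end 0.89 [ 19.3 145.2] [ 518.7 -343.6   65. ]
hub 0.84 [ 59.2 138.5] [ 517.2 -342.3    0. ]
hub 0.5 [359.5 162.5] [432.9  38.2   0. ]
stand 0.77 [255.  164.6] [475.8 -92.8   0. ]
```

View pics/w2.png

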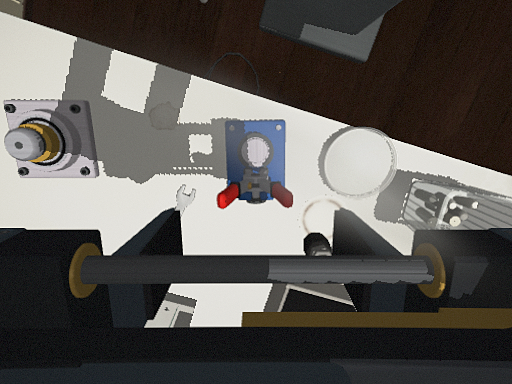

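The handles' ends, at (228,195) and (283,194), are centred and square between the fingers, and the hub is on the left at (30,143). I'll descend and squeeze.

Request:
apply_moves --delta_pos '[[0,-0.013,-0.2],[0,-0.013,-0.4],[0,-0.013,-0.6],[0,-0.013,-0.75],[0,-0.013,-0.81],[0,-0.013,-0.81],[0,-0.013,-0.81]]' --rot '[[0,0,0],[0,0,0],[0,0,0],[0,0,0],[0,0,0],[0,0,0],[0,0,0]]' --hand '[1,1,1,1,1,1,1]'

```text
time_s: 6.5
ee_pos: [476.9, -92.0, 129.3]
ee_rot: [-180.0, 0.0, -163.0]
force: [0.5, -0.2, 0.6]
gripper_width: 91.3
gripper_force: 0.0
```

Request:
apply_moves --delta_pos '[[0,0,0],[0,0,0],[0,0,0],[0,0,0],[0,0,0],[0,0,0],[0,0,0],[0,0,0],[0,0,0],[0,0,0]]' --rot '[[0,0,0],[0,0,0],[0,0,0],[0,0,0],[0,0,0],[0,0,0],[0,0,0],[0,0,0],[0,0,0],[0,0,0]]' --hand '[0.8,0.7,0.6,0.5,0.4,0.3,0.2,0.1,0,0]' --newtons 58

```text
time_s: 7.33
ee_pos: [477.9, -92.3, 132.1]
ee_rot: [-179.9, 0.2, -163.0]
force: [-4.7, 3.6, 20.5]
gripper_width: 27.6
gripper_force: 15.0
```

```bash
python3 look.py w3.png
```

```text
[477.8 -91.9 132.2] cam [ 407.4 -113.9  302.8] fwd [ 0.3  0.1 -1. ]
pliers 0.65 [258.8 207.7] [479.9 -90.5  77. ]
handles 0.97 [231.9 238.9] [ 479.3 -106.7  147. ]
tips 0.67 [270.9 190. ] [477.1 -79.   22. ]
tips 0.5 [388.8 178.2] [433.5  23.9  22. ]
ring 0.68 [278.4 189.5] [474.5 -72.2  22. ]
ring_opening 0.47 [260.4 205.1] [494.6 -84.1  22. ]
ring_opening 0.42 [271.  189.1] [476.2 -79.1  22. ]
eye_l 0.8 [278.5 187.4] [472.5 -72.8  22. ]
eye_l 0.62 [236.4 190.7] [ 487.5 -110.4   22. ]
stand 0.67 [256.3 178.7] [475.5 -94.2   0. ]
```

View pics/w3.png

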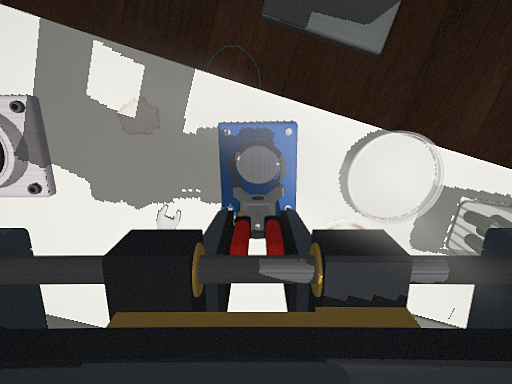

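The handles are now between the pads at (240–275,235). I'll let the grip build up and check.

Request:
apply_moves --delta_pos '[[0,0,0],[0,0,0],[0,0,0],[0,0,0]]' --rot '[[0,0,0],[0,0,0],[0,0,0],[0,0,0]]' --hand '[0,0,0,0]'

```text
time_s: 8.22
ee_pos: [477.7, -91.9, 132.2]
ee_rot: [-179.9, 0.2, -163.0]
force: [-4.5, 2.4, 19.6]
gripper_width: 25.4
gripper_force: 58.0
```

Request:
apply_moves --delta_pos '[[0,0,0.08],[0,0,0.16],[0,0,0.24],[0,0,0.33],[0,0,0.42],[0,0,0.52],[0,0,0.62],[0,0,0.72],[0,0,0.72],[0,0,0.72]]' --rot '[[0,0,0],[0,0,0],[0,0,0],[0,0,0],[0,0,0],[0,0,0],[0,0,0],[0,0,0],[0,0,0],[0,0,0]]' --hand '[0,0,0,0,0,0,0,0,0,0]'

```text
time_s: 9.05
ee_pos: [476.0, -92.1, 215.5]
ee_rot: [-180.0, -0.0, -163.0]
force: [-0.1, 0.6, -2.4]
gripper_width: 25.7
gripper_force: 57.9
```

```bash
cat > look2.py <<'E'
from h import *
import sys
np.set_printoptions(precision=1,suppress=True)
F=[grab('wrist'),grab('scene'),grab('side')]; save(F[0],sys.argv[1]); T=pose()
print(T[:3,3], env.state()['force'],env.state()['gripper_width'])
for q in ('pliers','tips','ring','ring_opening','eye_l','eye_r','axle_end','groove','hub'):
    o=[]
    for f in F:
        r=spotter.landmark_of(f,q)
        for k in r[:3]: print(q,round(k['score'],2),np.array(k['position']),end=' ')
        print()
        if r: o.append((f,r[0]['position']))
    if len(o)>1: print('  tri',tri(o), 'wrist+side', tri([o[0],o[-1]]))
ctr=proj(F[2],T[:3,3]-[0,0,50]).astype(int); c,r=ctr
x0=max(0,min(512-140,c-70)); y0=max(0,min(384-140,r-70))
g=[]
for f in F[1:]:
    c,r=proj(f,T[:3,3]-[0,0,50]).astype(int); x0=max(0,min(382,c-65)); y0=max(0,min(254,r-65))
    g.append(cv2.resize(f['pixels'][y0:y0+130,x0:x0+130],(400,400),interpolation=cv2.INTER_CUBIC))
w=cv2.resize(F[0]['pixels'][100:250,156:356],(400,300))
cv2.imwrite('pics/c'+sys.argv[1],np.hstack(g)[:,:,::-1]); 
E
python3 look2.py w4.png
```

```text
[475.5 -91.8 214.2] [-0.4 -1.1 -2.6] 26.003411857556948
pliers 0.83 [258.3 204.7] 
pliers 0.5 [273.1 219.7] pliers 0.35 [332.6 294.6] 
pliers 0.47 [244.4 195.1] 
  tri [477.3 -93.6 159.3] wrist+side [476.6 -91.  161.7]
tips 0.61 [270.1 189.1] 
tips 0.72 [187.5 185.7] tips 0.53 [263.6 227.1] 
tips 0.58 [242.2 210.6] 
  tri [408.2 -33.3 178.1] wrist+side [471.5 -80.3 104.5]

ring 0.51 [263.7 235. ] 
ring 0.46 [233.2 212. ] 
  tri [445.2 -99.9 112.1] wrist+side [445.2 -99.9 112.1]

ring_opening 0.62 [262.8 233.1] 
ring_opening 0.64 [237.4 213. ] 
  tri [455.  -80.6  94.9] wrist+side [455.  -80.6  94.9]
eye_l 0.78 [277.6 188.7] eye_l 0.74 [236.4 188.4] 
eye_l 0.55 [267.8 226.7] eye_l 0.36 [273.1 232.7] 
eye_l 0.61 [241.6 210.1] eye_l 0.37 [247.6 217.1] 
  tri [471.4 -75.5 104.7] wrist+side [469.6 -73.2 101.1]
eye_r 0.78 [277.6 188.7] eye_r 0.74 [236.4 188.4] 
eye_r 0.55 [267.8 226.7] eye_r 0.36 [273.1 232.7] 
eye_r 0.61 [241.6 210.1] eye_r 0.37 [247.6 217.1] 
  tri [471.4 -75.5 104.7] wrist+side [469.6 -73.2 101.1]
axle_end 0.57 [ 10.3 147.9] 
axle_end 0.76 [337.1 293.3] axle_end 0.38 [266.2 227.8] 
axle_end 0.86 [254.1 290.6] 
  tri [ 515.1 -346.7   69.6] wrist+side [ 513.9 -344.3   69.8]
groove 0.86 [ 23.8 143.6] groove 0.69 [ 54.7 137. ] 
groove 0.77 [335.2 296.2] 
groove 0.65 [256.2 147.3] groove 0.18 [237.6 208.8] 
  tri [ 472.3 -285.9  266.6] wrist+side [ 472.2 -154.3  327.1]
hub 0.79 [ 55.  137.2] 
hub 0.55 [333.  301.6] 
hub 0.67 [259.7 310.9] 
  tri [ 519.3 -341.9    2.4] wrist+side [ 517.7 -344.7   -2.2]
```

View pics/w4.png

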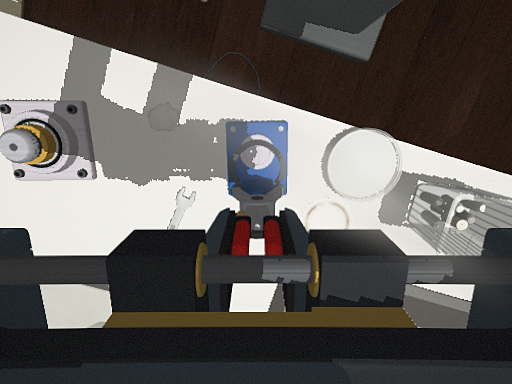

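View pics/cw4.png

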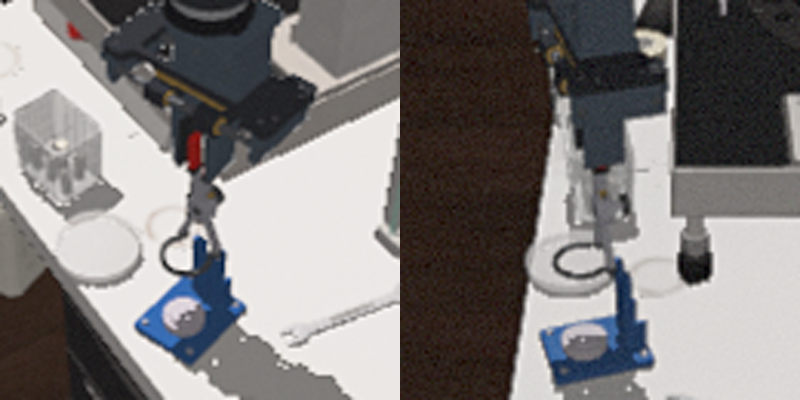

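The spread ring is lifted and roughly level: it's around (258,170) in the wrist view and at (580,262) in the side crop. I'll carry it over the hub.

Request:
apply_moves --delta_pos '[[0.03,-0.1,0],[0.07,-0.27,0],[0.13,-0.5,0],[0.19,-0.73,0],[0.23,-0.9,0],[0.26,-1,0],[0.26,-1,0]]' --rot '[[0,0,0],[0,0,0],[0,0,0],[0,0,0],[0,0,0],[0,0,0],[0,0,0]]' --hand '[0,0,0,0,0,0,0]'

```text
time_s: 11.13
ee_pos: [508.3, -214.8, 214.8]
ee_rot: [-179.9, 0.0, -163.2]
force: [0.3, 0.5, -1.6]
gripper_width: 25.8
gripper_force: 57.9
```

Request:
apply_moves --delta_pos '[[0.03,-0.1,0],[0.07,-0.27,0],[0.13,-0.5,0],[0.19,-0.73,0],[0.23,-0.9,0],[0.26,-1,0],[0.26,-1,0],[0.26,-1,0],[0.26,-1,0]]' --rot '[[0,0,0],[0,0,0],[0,0,0],[0,0,0],[0,0,0],[0,0,0],[0,0,0],[0,0,0],[0,0,0]]' --hand '[0,0,0,0,0,0,0,0,0]'

```text
time_s: 11.88
ee_pos: [538.5, -330.5, 215.1]
ee_rot: [179.9, -0.0, -163.0]
force: [0.0, 0.2, -1.8]
gripper_width: 25.9
gripper_force: 57.9
```

```bash
python3 look2.py w5.png; python3 -c "
import cv2;i=cv2.imread('pics/w5.png')[90:280,156:356];cv2.imwrite('pics/w5c.png',cv2.resize(i,(800,600)[:1]+(600,) if 0 else (630,600),interpolation=cv2.INTER_CUBIC))"
```

```text
[ 538.7 -330.6  215.5] [ 0.4  0.7 -2.1] 25.703759082837728
pliers 0.92 [257.8 202.8] 
pliers 0.7 [337.1 291. ] pliers 0.6 [343.4 265.9] 
pliers 0.53 [267.  256.3] 
  tri [ 528.6 -334.7  129.9] wrist+side [ 538.3 -329.9  159.6]
tips 0.91 [273.1 186.1] 
tips 0.69 [331.1 274.8] tips 0.43 [322.4 253. ] 
tips 0.74 [262.7 271.8] 
  tri [ 530.1 -311.7   97. ] wrist+side [ 531.2 -316.3  101.2]
ring 0.28 [228.4 238.3] 
ring 0.62 [332.5 280.6] 
ring 0.51 [254.8 276.2] 
  tri [ 530.  -345.3  134.7] wrist+side [ 540.8 -359.1  155.7]

ring_opening 0.63 [337.6 280.9] 
ring_opening 0.55 [258.1 274.2] ring_opening 0.16 [250.2 239.7] 
  tri [ 518.9 -339.8  115. ] wrist+side [ 518.9 -339.8  115. ]
eye_l 0.61 [238.4 189.1] eye_l 0.54 [278.  188.9] 
eye_l 0.54 [345.6 278.9] eye_l 0.47 [332.9 273.9] 
eye_l 0.47 [262.5 265.6] eye_l 0.45 [270.7 279.5] 
  tri [ 530.1 -350.6  144.5] wrist+side [ 531.3 -348.3  150.7]
eye_r 0.61 [238.4 189.1] eye_r 0.54 [278.  188.9] 
eye_r 0.54 [345.6 278.9] eye_r 0.47 [332.9 273.9] 
eye_r 0.47 [262.5 265.6] eye_r 0.45 [270.7 279.5] 
  tri [ 530.1 -350.6  144.5] wrist+side [ 531.3 -348.3  150.7]
axle_end 0.75 [248.8 154.5] axle_end 0.46 [445.8 176.4] 
axle_end 0.77 [335.  292.5] 
axle_end 0.67 [258.5 294.2] axle_end 0.35 [262.7 239.1] 
  tri [ 518.4 -344.1   58.8] wrist+side [ 518.3 -345.8   57.1]
groove 0.86 [250.8 157.3] 
groove 0.74 [336.3 295.4] 
groove 0.73 [257.4 292.4] groove 0.3 [266.9 268.7] 
  tri [ 517.7 -345.1   59.8] wrist+side [ 517.8 -343.5   61.3]
hub 0.91 [250.5 150.2] hub 0.3 [250.5 154.4] 
hub 0.76 [332.2 304.8] 
hub 0.72 [256.9 312.3] hub 0.7 [264.6 237.8] hub 0.65 [232.6 215.4] 
  tri [ 517.6 -344.1   -2.2] wrist+side [ 517.2 -345.    -4.4]
```

View pics/w5c.png

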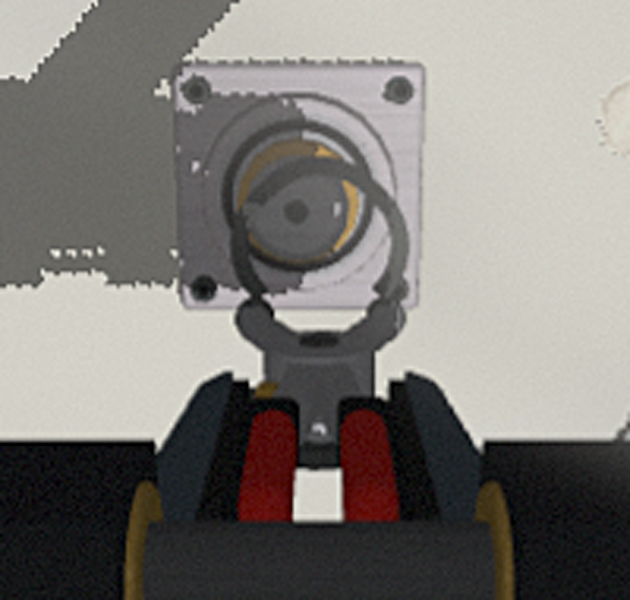

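The ring is a little right of and below the axle end, whose centre is at (250,157) in full-frame pixels, while the opening's centre is near (257,166). I'll compute the offset.

```bash
python3 - <<'E'
from h import *
np.set_printoptions(precision=1,suppress=True)
f=grab('wrist');T=pose();print(T[:3,3])
a=onz(f,(250,156.5),65);print('axle',a)
for z in(103,107,111):print(z,'opening',onz(f,(257,166),z))
C=lambda c,r:(156+c/3.15,90+r/3.158)
for n,p in dict(innerL=(248,235),innerR=(388,240),innertop=(318,175),lugL=(258,312),lugR=(393,312)).items(): print(n,onz(f,C(*p),107))
j=onz(f,(257.8,202.8),160);print('joint',j)
d=np.array([np.cos(np.radians(17)),np.sin(np.radians(17)),0]);print('open by joint',j-21.6*d,' by tcp',T[:3,3]-21.6*d)
E
```

```text
[ 538.8 -331.9  215.2]
axle [ 518.7 -345.9   65. ]
103 opening [ 519.5 -337.9  103. ]
107 opening [ 518.8 -338.1  107. ]
111 opening [ 518.1 -338.3  111. ]
innerL [ 523.4 -358.4  107. ]
innerR [ 512.7 -318.3  107. ]
innertop [ 500.5 -343.7  107. ]
lugL [ 545.2 -349.   107. ]
lugR [ 533.2 -310.   107. ]
joint [ 537.1 -331.9  160. ]
open by joint [ 516.4 -338.2  160. ]  by tcp [ 518.1 -338.2  215.2]
```

Request:
apply_moves --delta_pos '[[0.001,-0.02,0],[0.003,-0.05,0],[0.003,-0.061,-0.06],[0.003,-0.061,-0.14],[0.003,-0.061,-0.22],[0.003,-0.061,-0.26],[0.003,-0.061,-0.26],[0.003,-0.061,-0.26],[0.003,-0.061,-0.26]]' --rot '[[0,0,0],[0,0,0],[0,0,0],[0,0,0],[0,0,0],[0,0,0],[0,0,0],[0,0,0],[0,0,0]]' --hand '[0,0,0,0,0,0,0,0,0]'

```text
time_s: 14.18
ee_pos: [539.4, -339.3, 184.2]
ee_rot: [-180.0, 0.0, -163.0]
force: [0.1, -0.2, -1.6]
gripper_width: 25.9
gripper_force: 57.9
```

```bash
python3 look2.py w6.png|head -1; python3 -c "
import cv2
a=cv2.resize(cv2.imread('pics/w6.png')[110:240,176:336],(738,600),interpolation=cv2.INTER_CUBIC);cv2.imwrite('pics/w6c.png',a)"
```

```text
[ 539.5 -339.3  184.5] [ 0.4 -1.1 -1.5] 25.58739719489728
```

View pics/w6c.png

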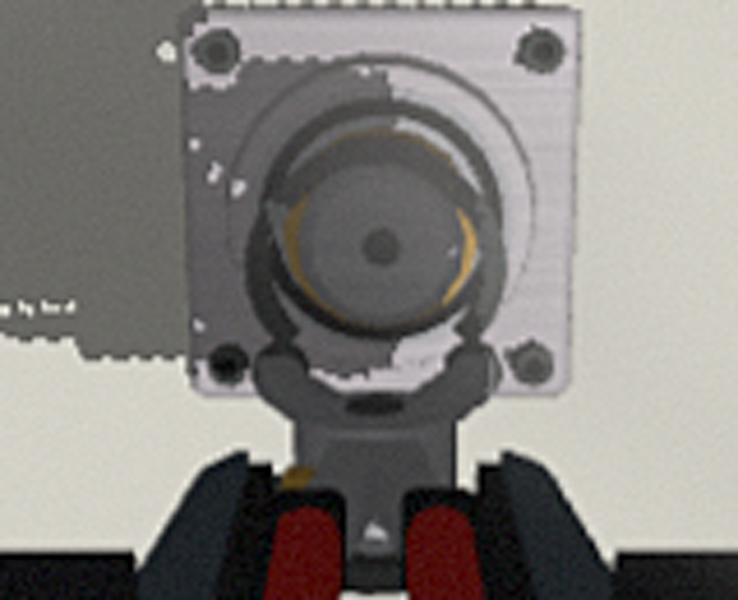

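The axle's drill mark is at (381,247) in the crop. The ring's inner edges are at columns 272 and 482, with the inner top near row 168, so it's nearly concentric. I'll quantify the rest.

```bash
python3 - <<'E'
from h import *
np.set_printoptions(precision=1,suppress=True)
f=grab('wrist');T=pose();print(T[:3,3])
C=lambda c,r:(176+c/4.6125,110+r/4.615)
R=Ro.from_euler('z',17,degrees=True).as_matrix()
L=lambda X:R.T@(X-[518.6,-345.5,0])
print('axle',L(onz(f,C(381,247),65)))
for n,p in dict(innerL=(272,235),innerR=(482,235),innertop=(380,165),outertop=(380,138),lugL=(280,358),lugR=(475,358)).items(): print(n,L(onz(f,C(*p),77)))
print('tcp-21.6',L(T[:3,3])-[21.6,0,0])
# predicted edges of the axle end and a ring centred on it
i=f['pixels'].copy();b=cv2.resize(i[110:240,176:336],(738,600),interpolation=cv2.INTER_CUBIC)[:,:,::-1].copy()
def circ(c,r,z,col):
    P=[proj(f,R@np.array([c[0]+r*np.cos(t),c[1]+r*np.sin(t),0])+[518.6,-345.5,z]) for t in np.linspace(0,6.28,120)]
    P=np.array([[(p[0]-176)*4.6125,(p[1]-110)*4.615] for p in P]).astype(np.int32);cv2.polylines(b,[P],True,col,1)
a=L(onz(f,C(381,247),65))
circ(a,14,65,(0,255,0));circ(a,18,61,(0,255,255));circ(a,19.5,77,(0,0,255));circ(a,24.5,77,(255,0,255))
cv2.imwrite('pics/ov.png',b)
E
```

```text
[ 539.2 -339.2  184. ]
axle [ 0.1  1.5 65. ]
innerL [ -4.4 -20.5  77. ]
innerR [-4.4 21.6 77. ]
innertop [-18.4   1.2  77. ]
outertop [-23.7   1.1  77. ]
lugL [ 21.  -19.3  77. ]
lugR [21.  20.7 77. ]
tcp-21.6 [ -0.1   0.  184. ]
```

View pics/ov.png

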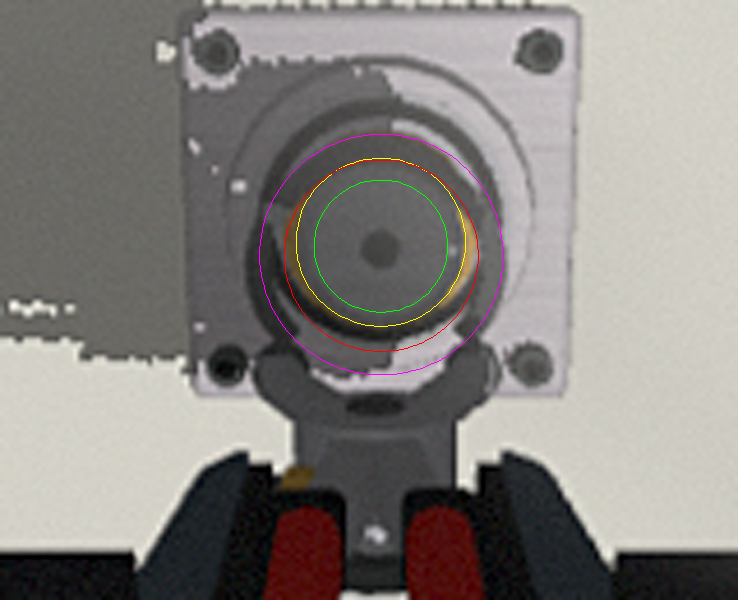

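The overlay fits: the ring is concentric in the pliers' direction and about 0.7 mm left of the axle. I'll correct that and descend slowly.

Request:
apply_moves --delta_pos '[[-0.002,0.006,0],[-0.002,0.006,-0.02],[-0.002,0.006,-0.04],[-0.002,0.006,-0.06],[-0.002,0.006,-0.08],[-0.002,0.006,-0.1],[-0.002,0.006,-0.12],[-0.002,0.006,-0.12]]' --rot '[[0,0,0],[0,0,0],[0,0,0],[0,0,0],[0,0,0],[0,0,0],[0,0,0],[0,0,0]]' --hand '[0,0,0,0,0,0,0,0]'

```text
time_s: 16.4
ee_pos: [538.6, -338.3, 168.8]
ee_rot: [179.9, -0.0, -163.0]
force: [0.4, -0.6, -2.0]
gripper_width: 25.8
gripper_force: 57.9
```

Request:
apply_moves --delta_pos '[[0,0,-0.015],[0,0,-0.03],[0,0,-0.05],[0,0,-0.065],[0,0,-0.08],[0,0,-0.09],[0,0,-0.1],[0,0,-0.1],[0,0,-0.1]]' --rot '[[0,0,0],[0,0,0],[0,0,0],[0,0,0],[0,0,0],[0,0,0],[0,0,0],[0,0,0],[0,0,0]]' --hand '[0,0,0,0,0,0,0,0,0]'

```text
time_s: 17.15
ee_pos: [538.9, -338.5, 157.5]
ee_rot: [180.0, -0.0, -163.0]
force: [0.1, -0.5, -1.8]
gripper_width: 25.7
gripper_force: 57.9
```

```bash
python3 look2.py w7.png; python3 -c "
import cv2
a=cv2.resize(cv2.imread('pics/w7.png')[100:250,166:346],(480,400),interpolation=cv2.INTER_CUBIC)
b=cv2.resize(cv2.imread('pics/cw7.png')[50:350,450:750],(320,400)) ;cv2.imwrite('pics/w7c.png',cv2.hconcat([a,b]))"
```

```text
[ 539.  -338.5  157.7] [-0.3 -0.  -1.6] 25.815572235862295
pliers 0.76 [259.1 202. ] 
pliers 0.57 [333.5 303.7] pliers 0.57 [238.1 233.9] pliers 0.5 [343.7 279.6] 
pliers 0.82 [266.4 274.8] pliers 0.23 [257.6 296.4] 
  tri [ 525.1 -340.    77.8] wrist+side [ 535.9 -337.8  110.3]
tips 0.72 [269.5 188.4] tips 0.34 [229.1 237.3] 
tips 0.58 [331. 288.] 
tips 0.75 [266.1 290.7] 
  tri [ 534.5 -320.5   41.5] wrist+side [ 536.2 -326.9   48.8]

ring 0.59 [332.9 296.6] ring 0.19 [187.8 183.7] 
ring 0.4 [252.9 293.7] 
  tri [ 505.9 -347.1   60.2] wrist+side [ 505.9 -347.1   60.2]


ring_opening 0.55 [258.2 296.4] 
eye_l 0.58 [238.4 189.3] eye_l 0.5 [277.4 189.3] eye_l 0.32 [258.9 156.6] 
eye_l 0.59 [331.7 287.4] eye_l 0.54 [344.9 294.3] eye_l 0.35 [236.9 234.3] 
eye_l 0.52 [269.6 299.3] 
  tri [ 540.2 -338.8   43.4] wrist+side [ 544.9 -355.2   50.7]
eye_r 0.58 [238.4 189.3] eye_r 0.5 [277.4 189.3] eye_r 0.32 [258.9 156.6] 
eye_r 0.59 [331.7 287.4] eye_r 0.54 [344.9 294.3] eye_r 0.35 [236.9 234.3] 
eye_r 0.52 [269.6 299.3] 
  tri [ 540.2 -338.8   43.4] wrist+side [ 544.9 -355.2   50.7]
axle_end 0.75 [255.3 169.5] 
axle_end 0.57 [338.6 290.5] axle_end 0.44 [334.6 293.2] 
axle_end 0.95 [256.3 291.8] axle_end 0.58 [264.7 290.6] axle_end 0.43 [234.3 215.2] 
  tri [ 518.1 -348.8   74.3] wrist+side [ 516.5 -346.9   67.6]
groove 0.71 [255.1 164.1] 
groove 0.65 [334.2 294.9] groove 0.6 [187.2 181.4] 
groove 0.68 [257.6 297. ] 
  tri [ 517.  -344.9   50. ] wrist+side [ 517.1 -347.1   49.5]
hub 0.55 [259.3 155.4] 
hub 0.84 [331.3 305.8] 
hub 0.81 [258.1 313.4] 
  tri [ 517.3 -341.8  -10.2] wrist+side [ 516.9 -342.5  -12.4]
```

View pics/w7c.png

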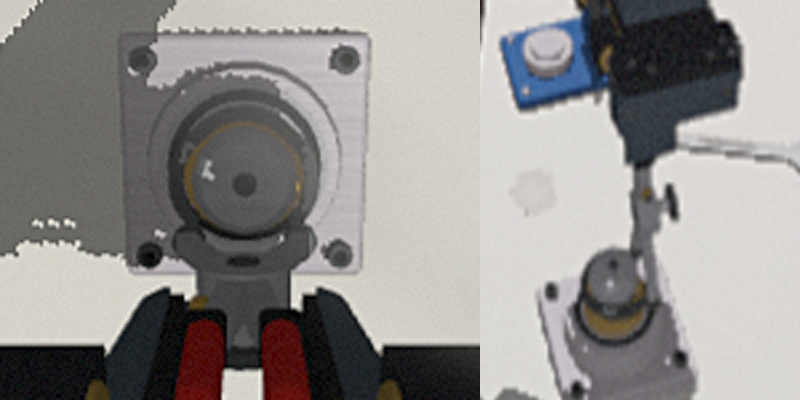

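The ring now sits around the axle just above the brass: the wrist crop shows it concentric at (243,180), and the side crop shows it level at (612,300). I'll ease down towards the sleeve, watching the force.

Request:
apply_moves --delta_pos '[[0,0,-0.006],[0,0,-0.012],[0,0,-0.012],[0,0,-0.012]]' --rot '[[0,0,0],[0,0,0],[0,0,0],[0,0,0]]' --hand '[0,0,0,0]'

```text
time_s: 18.98
ee_pos: [538.9, -338.4, 156.0]
ee_rot: [180.0, -0.0, -163.0]
force: [0.1, 0.6, -2.4]
gripper_width: 25.4
gripper_force: 57.9
```

Request:
apply_moves --delta_pos '[[0,0,-0.006],[0,0,-0.009],[0,0,-0.009],[0,0,-0.009]]' --rot '[[0,0,0],[0,0,0],[0,0,0],[0,0,0]]' --hand '[0,0,0,0]'

```text
time_s: 19.32
ee_pos: [538.9, -338.5, 155.0]
ee_rot: [180.0, -0.0, -163.0]
force: [-0.1, -0.7, -1.6]
gripper_width: 25.3
gripper_force: 57.9
```

Request:
apply_moves --delta_pos '[[0,0,-0.006],[0,0,-0.01],[0,0,-0.01],[0,0,-0.01],[0,0,-0.01]]' --rot '[[0,0,0],[0,0,0],[0,0,0],[0,0,0],[0,0,0]]' --hand '[0,0,0,0,0]'

```text
time_s: 19.73
ee_pos: [539.1, -338.5, 154.0]
ee_rot: [-180.0, 0.0, -163.0]
force: [-0.0, -0.8, -1.1]
gripper_width: 25.5
gripper_force: 57.9
```

Request:
apply_moves --delta_pos '[[0,0,-0.006],[0,0,-0.01],[0,0,-0.01],[0,0,-0.01],[0,0,-0.01]]' --rot '[[0,0,0],[0,0,0],[0,0,0],[0,0,0],[0,0,0]]' --hand '[0,0,0,0,0]'

```text
time_s: 20.15
ee_pos: [539.1, -338.5, 152.9]
ee_rot: [-180.0, 0.0, -163.0]
force: [0.0, 0.4, 1.3]
gripper_width: 26.0
gripper_force: 57.9
```

```bash
python3 look2.py w8.png | head -1; python3 -c "
import cv2
a=cv2.resize(cv2.imread('pics/w8.png')[100:250,166:346],(360,300),interpolation=cv2.INTER_CUBIC)
i=cv2.imread('pics/cw8.png');b=cv2.resize(i[100:400,450:750],(420,420))
a=cv2.copyMakeBorder(a,0,120,0,0,0);cv2.imwrite('pics/w8c.png',cv2.hconcat([a,b]))"
```

```text
[ 539.1 -338.5  152.8] [1.  0.5 0.6] 25.675149060027493
```

View pics/w8c.png

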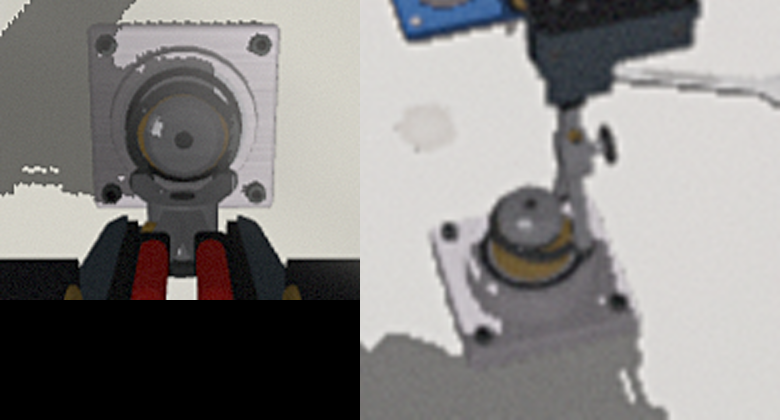

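The wrist crop shows the ring still concentric, but the side crop doesn't clearly show the dark band of the ring above the brass at (530,250). I'll check it numerically with a colour profile up the front of the axle, compared with the picture before.

```bash
python3 - <<'E'
from h import *
np.set_printoptions(precision=1,suppress=True)
print(env.state()['ee_pos'],env.state()['force'])
A=np.array([518.,-345.5,0])
for n in('side','scene'):
    f=grab(n); cv2.imwrite(f'pics/{n}_now.png',f['pixels'][:,:,::-1])
    c=-f['RR'].T@f['tt']; d=c-A; d[2]=0; d/=np.linalg.norm(d)
    print(n,'axle_end det',[np.array(r['position']) for r in spotter.landmark_of(f,'axle_end')[:1]],proj(f,A+[0,0,65]), 'base',proj(f,A), 'cam',c)
    m=[r for r in spotter.trace(f,'ring')[:2]]
    print('ring boxes',[(r['score'],r['box']) for r in m])
    for z,r in((65,14),(61,18),(53,18),(49.5,24),(48,22),(46,22),(30,22)): print(z,r,proj(f,A+d*r+[0,0,z]))
    u,v=proj(f,A+d*18+[0,0,61]).astype(int)
    for y in range(v-8,v+18): print(y,*[tuple(int(k) for k in f['pixels'][y,u+k2]) for k2 in(-6,-3,0,3,6)])
E
```

```text
[ 539.  -338.5  152.7] [0.9 0.3 1.8]
side axle_end det [array([258.1, 293.9])] [258.1 291.8] base [258.7 310.8] cam [  551.  -1058.    821.7]
ring boxes [(0.49, [258.6, 300.8, 24.2, 10.6]), (0.32, [267.8, 285.3, 7.6, 31.2])]
65 14 [258.2 296.3]
61 18 [258.3 298.9]
53 18 [258.4 301.3]
49.5 24 [258.5 304.4]
48 22 [258.5 304.1]
46 22 [258.5 304.7]
30 22 [258.6 309.5]
290 (92, 91, 94) (99, 101, 103) (78, 75, 78) (94, 93, 94) (78, 76, 84)
291 (95, 93, 96) (97, 95, 97) (48, 50, 51) (95, 94, 97) (85, 82, 85)
292 (98, 96, 98) (95, 95, 96) (60, 61, 58) (95, 94, 98) (96, 95, 100)
293 (98, 98, 101) (93, 91, 94) (82, 80, 80) (101, 98, 103) (103, 101, 106)
294 (98, 96, 101) (99, 96, 101) (92, 88, 92) (98, 95, 101) (96, 95, 98)
295 (103, 101, 103) (126, 124, 129) (100, 98, 101) (100, 100, 101) (92, 90, 92)
296 (103, 101, 105) (163, 160, 166) (114, 111, 117) (111, 106, 109) (94, 93, 95)
297 (106, 103, 108) (136, 134, 139) (115, 113, 115) (105, 104, 108) (96, 93, 95)
298 (101, 98, 101) (114, 113, 117) (110, 111, 113) (104, 102, 104) (92, 85, 78)
299 (82, 80, 87) (109, 106, 110) (108, 109, 111) (110,
[... 2788 characters left out ...]
, 36, 37) (35, 35, 37) (93, 91, 95)
309 (167, 158, 166) (108, 104, 108) (83, 79, 83) (85, 83, 86) (111, 105, 109)
310 (131, 124, 130) (118, 112, 117) (134, 128, 133) (111, 106, 110) (110, 105, 109)
311 (113, 107, 112) (136, 128, 135) (177, 167, 174) (112, 106, 112) (113, 107, 113)
312 (114, 108, 112) (111, 105, 109) (110, 104, 108) (113, 108, 112) (110, 105, 110)
313 (145, 138, 145) (110, 104, 109) (112, 107, 111) (112, 105, 111) (110, 103, 107)
314 (208, 197, 206) (126, 119, 126) (108, 103, 108) (110, 105, 109) (106, 101, 106)
315 (219, 208, 217) (183, 174, 182) (141, 134, 140) (103, 98, 102) (110, 105, 110)
316 (219, 209, 217) (217, 207, 216) (220, 209, 219) (144, 136, 143) (111, 105, 109)
```

In both views a dark ring band (side rows 302–304, scene rows 301–302) lies directly on the brass. The contact is light, about 3 N. I'll ease off half a millimetre, let it settle and hand in.

Request:
apply_moves --delta_pos '[[0,0,0.005],[0,0,0.005],[0,0,0.005],[0,0,0.005],[0,0,0.005],[0,0,0.005]]' --rot '[[0,0,0],[0,0,0],[0,0,0],[0,0,0],[0,0,0],[0,0,0]]' --hand '[0,0,0,0,0,0]'

```text
time_s: 22.45
ee_pos: [538.9, -338.5, 153.2]
ee_rot: [180.0, -0.0, -163.0]
force: [1.7, -0.4, 0.2]
gripper_width: 25.8
gripper_force: 57.9
```

```bash
python3 -c "
from workcell import env
s=env.state();print(s['ee_pos'],s['force'],s['gripper_width'],s['gripper_force']);print(env.job_done())"
```

```text
[ 538.88023413 -338.45244881  153.16416894] [ 1.73487088 -0.38251208  0.16393504] 25.76074180692863 57.94826924800873
the job is handed in; nothing more can be done
None
```

The job is handed in, with no verdict returned: the camera views show the spread ring on the brass sleeve, level with the groove, and the pliers are still squeezed at 58 N; I viewed 11 pictures, one over the limit of 10.

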